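# Open the cheese press and draw out the mould

### The arm

A 6-joint arm with a two-finger parallel gripper is mounted at the origin on a cart in front of the work surface, level with it; the furniture and walls round the work are solid. World frame = base frame: x ahead of the robot, y to its left, z up, the work surface at z = 0. Lengths are in m, angles in rad, forces in N, time in s.
With the tool pointing down it reaches from about 0.3 to 0.775 m from the base axis. Payload 14.6 kg.
Tool frame: the origin (TCP) lies between the finger pads; the fingertips stand ctrl.tip_extent ahead of it and the grasp point (between the pads) lies 3 mm ahead of it (ctrl.tip_extent is the distance from the TCP to the fingertips, in m); z points along the fingers, y is the line along which they close (so a half turn about z gives the same grasp; the last joint's range is limited). The gripper opens to 94 mm and grips with 3 to 60 N. Pads are 16 mm wide; open, the fingers measure 119 mm over their backs; the gripper's body (75 mm by 177 mm) begins 78 mm behind the grasp point.
Start: joints at [-1.329, 0.3, 1.521, -0, 1.321, -0.067], TCP at [0.167, -0.524, 0.227] pointing down, gripper open.
Joint ranges: [-3.03, 3.03], [-0.79, 2.21], [0.23, 2.52], [-1.04, 4.18], [0, 3.07], [-2.55, 2.55]. Speed limits (rad/s): [2.22, 2.22, 2.57, 3.14, 3.14, 3.14].

### API

Orientations are given as [roll, pitch, yaw] about the fixed x, y, z axes, in that order (R = Rz(yaw) Ry(pitch) Rx(roll)).
In Python, from station import ctrl gives the robot as it stands.
- The arm moves only by the tool shift_gripper, called after "Call:" by a JSON object that holds its "name" and its "arguments", one argument or row to a line. Schema: {"type":"object","properties":{"rows":{"type":"array","items":{"type":"number"},"minItems":6,"maxItems":60},"jaw":{"type":"number"},"grip_force":{"type":"number"},"only":{"type":"string"},"quiet":{"type":"boolean"},"lines":{"type":"string"}},"required":["rows"],"additionalProperties":false}. rows is one flat list of numbers that holds 1 to 10 rows one after another, with no inner brackets; each row has 6 numbers: dx, dy, dz in shares of the most that a row can go, 1 being 50 mm, then a rotation vector rx, ry, rz in fractions of the full range, 1 being 4 rad; each row shifts and turns the commanded pose from where the row before left it, along the tool's axes as they then stand; what a row does not reach is not made up. A row lasts 1/10 s, in which the tool goes at most 0.05 m and 0.15 rad, less where a joint would pass 70% of its speed; a pose out of reach is approached as far as the arm can. jaw is the finger opening in m, set as the call begins (left out keeps the last). The fingers move at their own pace and stop on an object; grip_force is the grip in N (left out, the last holds). Time passes only in rows, so rows that do not move let the fingers close. The tool returns the time, the measured TCP pose, the force, the opening and the grip force at its end. only (a regular expression) keeps the lines of the reply that match it, lines (a string "A,B") keeps lines A to B, and quiet returns only ok. A shift or turn number past 1, either way, is cut back to 1. Input that does not fit is refused with a message, and nothing moves.
- ctrl.get_obs(): the state, without advancing time (a new reading comes with each control period).
- ctrl.camera(name): name is "side" or "top"; returns a dict with "pixels" (420x560x3 uint8, blue, green, red), "fx", "fy", "cx", "cy" (pixels), "extrinsics" (4x4, takes a point from camera to world coordinates). Camera axes: x right, y up, looking along -z (the intrinsics and any distortion apply to the point x, -y, -z); pixel columns grow to the right and rows downward; lengths in m; the calibration is good to about 2 mm. A picture is of the moment at which its call begins. There is no depth.
- ctrl.hand_in(): hands the job in; it is judged then, once.
The state is a dict: "time_s": time; "qpos": joint angles; "joint_vel": joint speeds; "tau": joint torques, N m; "ee_pos": TCP position; "eef_rot": TCP orientation; "force": force on the tool from outside, world axes, zero at the start; "moment": the same for the moment, N m; "grip_width": finger opening in m; "grip_force": force on a finger pad.
Only numpy, scipy, OpenCV 4.12 (cv2) and the standard library are available. Lean on these libraries where they do the work, as an engineer would, in place of code of your own. Each camera call takes 0.05 s, during which the arm holds its last target. There are 200 camera calls.

### The job

The cheese in the press has had its time: wind the handwheel up (anticlockwise, seen from above) until the steel pressing foot stands clear above the mould's rim, by about a centimetre. Then draw the mould out by the wire bow of its drip tray, sliding it flat along the board until it meets the two stops at the front end of the rails. Leave it there, with the foot up and the things round about undisturbed.

Things in the scene. Friction and masses are not known exactly. Their poses are not given: they have to be found in the camera images.
- press: home cheese press, fixed: beech board 270 x 200 mm, top 26 mm above the worktop, running from x = -188 to +82 mm. Origin on the screw's axis at worktop height; z up; y along the crossbeam; -x points to the board's front end, the way the mould comes out (turned well to the left as the robot sees it)
- beam_mid (a point): middle of the press's steel crossbeam, on the screw's axis, 164 mm above the worktop, axes as the press. Beam 204 mm long in y, 34 mm in x, 24 mm high, on two 16 mm columns at y = -82 and +82 mm with domed nuts to 190 mm above the worktop; a brass nut on it, 34 mm across, reaches up to 189 mm
- front_stops (a point): point midway between the two stops at the front end of the board, 171 mm in front of the press's origin, on the board's top; axes as the press. Two steel rails 10 mm high (inner faces at y = -60 and +60 mm) guide the mould's tray; their ends turn inward as the stops, with 78 mm between them for the bow
- wheel_centre (a point): handwheel's centre, on the screw axis at mid-height of the rim (219 mm above the worktop with the screw down); rises and turns with it. Black rim, 126 mm mean diameter, bar 14 mm thick; hub 26 mm across, from 14 mm below to 17 mm above; three spokes 10 mm thick, 120 degrees apart, with x along one, z up; 43 mm free from hub to rim in each gap, open through. Needs 0.1 N m; stays where left
- press_stem (a joint): rise of screw, wheel and foot together, m: 0 right down, 0.045 at the top of the thread. Anticlockwise from above raises it, 16 mm a turn. Starts between 0 and about 0.006. At 0 the foot is 2 mm above the follower board in the mould; its underside is level with the mould's rim at 0.022
- foot_face (a point): centre of the underside of the pressing foot, a round steel plate 68 mm across at the screw's lower end; rises without turning; 74 mm above the worktop with the screw right down, then inside the mould. While it is below the mould's rim the mould cannot come out
- mould: white cheese mould 110 x 100 mm, one piece with its steel drip tray (120 x 112 mm) and follower board; about 0.7 kg, loose on the board between the rails. Origin at the centre of the tray's underside; z up; -x to the bow. Rim 70 mm above the origin, follower 24 mm below the rim. Starts under the screw, within 4 mm; at the stops its origin is 111 mm in front of the press's origin
- bow_bar (a point): middle of the crossbar of the tray's wire bow handle: steel rod 9 mm thick, 36 mm above the tray's underside, 152 mm in front of the mould's origin; axes as the mould. The crossbar runs along y, 48 mm straight; the bow is 59 mm wide inside and open from above and below, about 85 mm from crossbar to mould
- beaker: clear glass beaker, 84 mm across, 93 mm high, origin at the centre of its foot; leave alone
- mug: blue-green patterned mug standing upside down, 90 x 102 mm, 92 mm high, origin at the centre of its underside; leave alone
- honey_jar: honey jar with grey lid, 64 mm across, 109 mm high, origin at the centre of its underside; leave alone

How it is judged:
On the way:
1. the foot has been wound up clear of the rim (at least 4 mm) while the mould still stands under it (value of joint press_stem above 0.026 m and x of mould in the frame of press above -0.025 m), for 0.2 s.
At the end, for the whole second after the job is handed in: The foot is at least 4 mm above the level of the mould's rim (stem raised more than 26 mm); the mould lies flat and at rest on the board between the rails, at the front stops or within 10 mm of them (value of joint press_stem above 0.026 m and x of mould in the frame of press between -0.117 and -0.101 m and z of mould in the frame of press between 0.022 and 0.031 m and angle between mould's own z axis and vertical below 0.06 rad and linear speed of mould below 0.01 m/s); the robot touches nothing.
It fails at once if the mould is lifted off the board (by more than 15 mm) or tipped (by more than 14 degrees) instead of slid (z of mould in the frame of press above 0.041 m or angle between mould's own z axis and vertical above 0.25 rad).
It fails at once if beaker, mug or honey jar is moved by more than 20 mm (distance of any of beaker, mug, honey_jar from where it was at the start of the episode above 0.02 m).
It also fails if it takes over 64 s, if anything falls off the work surface, if the arm or the gripper's body presses on something with over 40 N, if the wrist force passes 120 N, or if a joint passes its speed limit or range.

## Working session

There is one attempt and no reset: what is moved stays moved. The work goes in short steps, Python scripts to look and compute and a tool call to move; the robot and the scene stay as the last step left them, time stands still between calls to the robot, and variables do not carry over. Pictures are saved under pics/ and viewed, at most 10 in all, crops included, and the job is handed in when it is done.

```bash
ls; mkdir -p pics
```

Run:
```python
from station import ctrl
import cv2,numpy as np
np.set_printoptions(precision=4,suppress=True)
for n in("side","top"):
    c=ctrl.camera(n); cv2.imwrite(f"pics/{n}0.png",c["pixels"]); print(n,{k:c[k] for k in c if k not in("pixels",)})
print(ctrl.tip_extent, ctrl.get_obs())
```

```text
pics
station.py
side {'fx': 532.8148849184249, 'fy': 532.8148849184249, 'cx': 280.1850821038439, 'cy': 214.85005973339503, 'extrinsics': array([[-0.3767,  0.6181, -0.69  , -0.4882],
       [-0.9262, -0.2405,  0.2902,  0.4668],
       [ 0.0134,  0.7484,  0.6631,  1.1085],
       [ 0.    ,  0.    ,  0.    ,  1.    ]])}
top {'fx': 435.7788104937209, 'fy': 435.7788104937209, 'cx': 279.8411686518174, 'cy': 211.31635280502417, 'extrinsics': array([[-0.0272,  0.9978, -0.0601,  0.4433],
       [-0.9995, -0.028 , -0.0122,  0.05  ],
       [-0.0139,  0.0598,  0.9981,  1.2616],
       [ 0.    ,  0.    ,  0.    ,  1.    ]])}
0.022 {'time_s': 0.1, 'qpos': array([-1.3286,  0.3004,  1.5215,  0.    ,  1.3207, -0.0666]), 'joint_vel': array([-0.    , -0.0017, -0.0007,  0.0002, -0.0006, -0.0018]), 'tau': array([  0.0011, -53.2644, -35.3285,   0.0709,   0.0235,  -0.0001]), 'ee_pos': array([ 0.1671, -0.5238,  0.227 ]), 'eef_rot': array([-3.1406, -0.0001,  0.3087]), 'force': array([-0.0078, -0.3901, -1.1398]), 'moment': array([-0.0283,  0.0143,  0.0292]), 'grip_force': 0.0, 'grip_width': 0.0940814734981474}
```

View pics/side0.png

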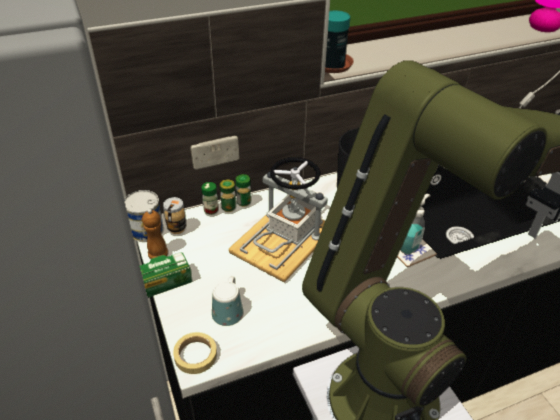

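View pics/top0.png

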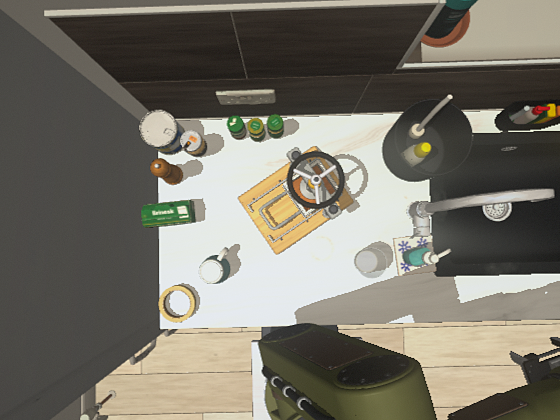

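Side view: wheel at about (296,174), bow near (270,242). Top view: wheel hub at about (315,180), bow around (280,210), beaker (373,260), mug (215,268). Next I'll enlarge both.

Run:
```python
import cv2
a=cv2.imread("pics/side0.png")[150:280,225:345]; cv2.imwrite("pics/s1.png",cv2.resize(a,None,fx=4.6,fy=4.6,interpolation=cv2.INTER_CUBIC))
a=cv2.imread("pics/top0.png")[140:260,230:370]; cv2.imwrite("pics/t1.png",cv2.resize(a,None,fx=5,fy=5,interpolation=cv2.INTER_CUBIC))
```

```text
(no output)
```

View pics/s1.png

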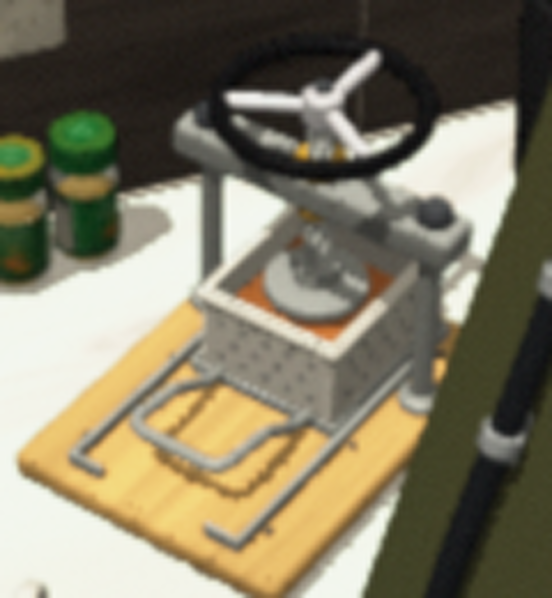

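View pics/t1.png

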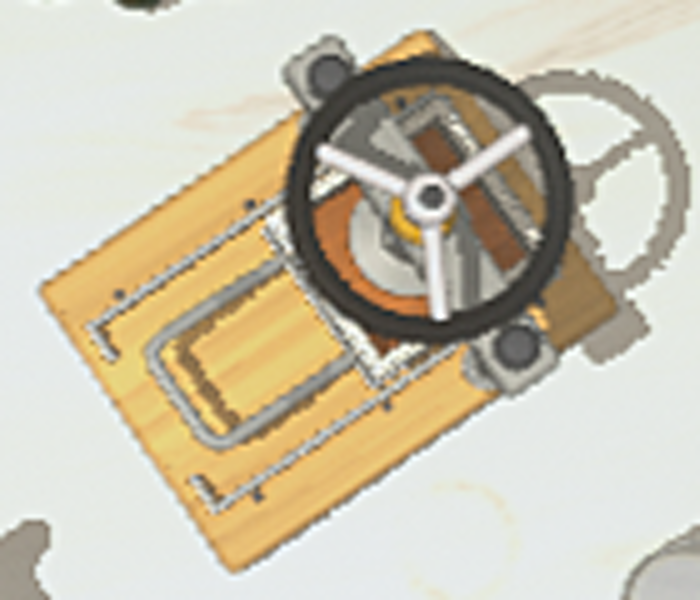

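Enlarged: wheel hub top at (433,196) in the top crop and (322,92) in the side crop; bow bar middle at (183,398) and (176,443). Stop corners, column nuts and spoke ends are all readable, so I'll triangulate.

Create h.py:
```python
import numpy as np,cv2
from station import ctrl
np.set_printoptions(precision=4,suppress=True)
C={n:ctrl.camera(n) for n in("side","top")}
def ray(n,u,v):
    c=C[n];E=c["extrinsics"];d=E[:3,:3]@np.array([(u-c["cx"])/c["fx"],-(v-c["cy"])/c["fy"],-1]);return E[:3,3],d/np.linalg.norm(d)
def tri(s,t):
    A=0;b=0;R=[ray("side",*s),ray("top",*t)]
    for o,d in R: P=np.eye(3)-np.outer(d,d);A=A+P;b=b+P@o
    X=np.linalg.solve(A,b);return X,[np.linalg.norm((np.eye(3)-np.outer(d,d))@(X-o)) for o,d in R]
def atz(n,p,z):
    o,d=ray(n,*p);return o+d*(z-o[2])/d[2]
S=lambda x,y:(225+x/4.6-.4,150+y/4.6-.4)
T=lambda x,y:(230+x/5-.4,140+y/5-.4)
```

Run:
```python
from h import *
for k,s,t in [("hub",(322,90),(433,196)),("rimc",(324,108),(431,198.5)),("nutR",(435,207),(518,345)),("nutL",(205,112),(328,73)),
 ("bow",(176,443),(183,398)),("stL",(75,457),(95,328)),("stR",(237,543),(218,508)),("bdL",(22,462),(40,290)),("bdR",(275,597),(233,572))]:
    print(k,*tri(S(*s),T(*t)))
for k,p in [("sp1",(320,150)),("sp2",(527,130)),("sp3",(440,318)),("hub",(433,196))]: print(k,atz("top",T(*p),.222))
for n,p in (("mug",(213,270)),("beak",(372,262))): print(n,atz("top",p,.09))
```

```text
hub [ 0.5803 -0.0244  0.2354] [np.float64(0.0012872720411486167), np.float64(0.0012872720411486326)]
rimc [ 0.5806 -0.0253  0.2216] [np.float64(0.0003511439728598931), np.float64(0.0003511439728597925)]
nutR [ 0.5113 -0.0686  0.1851] [np.float64(0.0003389231608735214), np.float64(0.0003389231608733521)]
nutL [0.651  0.0224 0.1817] [np.float64(0.0016563825515556788), np.float64(0.0016563825515556907)]
bow [0.4949 0.1031 0.0649] [np.float64(0.00046927489010516237), np.float64(0.00046927489010516085)]
stL [0.5375 0.1537 0.0315] [np.float64(0.0006942356049629011), np.float64(0.0006942356049630269)]
stR [0.434  0.087  0.0315] [np.float64(0.0010586326119502716), np.float64(0.0010586326119503046)]
bdL [0.5604 0.1838 0.017 ] [np.float64(0.0017052902317308085), np.float64(0.0017052902317308822)]
bdR [0.397  0.0788 0.0189] [np.float64(6.455352286536406e-05), np.float64(6.455352286545786e-05)]
sp1 [0.6054 0.0269 0.222 ]
sp2 [ 0.6121 -0.0727  0.222 ]
sp3 [ 0.5228 -0.028   0.222 ]
hub [ 0.5816 -0.0266  0.222 ]
mug [0.3615 0.2475 0.09  ]
beak [ 0.3716 -0.1777  0.09  ]
```

The rows are not in the units I measure in: shifts go in shares of 50 mm and turns go in shares of 4 rad. I convert before sending: -0.045 m is -0.9, -0.04 m is -0.8.

Call:
{"name": "shift_gripper", "arguments": {
  "rows": [0, 0, -0.8, 0, 0, 0, 0, 0, -0.9, 0, 0, 0, 0, 0, -0.9, 0, 0, 0, 0, 0, -0.9, 0, 0, 0],
  "jaw": 0,
  "grip_force": 20
}}

```text
time_s: 0.6
ee_pos: [0.167, -0.5236, 0.4043]
eef_rot: [-3.141, 0.0, 0.309]
force: [-0.3, -1.1, 1.1]
grip_width: 0.0656
grip_force: 0.0
```

Call:
{"name": "shift_gripper", "arguments": {
  "rows": [0.56, -0.67, 0, 0, 0, 0, 0.56, -0.67, 0, 0, 0, 0, 0.56, -0.67, 0, 0, 0, 0, 0.56, -0.67, 0, 0, 0, 0, 0.56, -0.67, 0, 0, 0, 0, 0.56, -0.67, 0, 0, 0, 0, 0.56, -0.67, 0, 0, 0, 0, 0.56, -0.67, 0, 0, 0, 0]
}}

```text
time_s: 1.4
ee_pos: [0.2992, -0.1989, 0.4025]
eef_rot: [3.141, -0.0, 0.308]
force: [0.7, -0.9, 0.1]
grip_width: 0.0019
grip_force: 0.0
```

Call:
{"name": "shift_gripper", "arguments": {
  "rows": [0, 0, 0, 0, 0, -0.035, 0, 0, 0, 0, 0, -0.035, 0, 0, 0, 0, 0, -0.035, 0, 0, 0, 0, 0, -0.035, 0, 0, 0, 0, 0, -0.035, 0, 0, 0, 0, 0, -0.035, 0, 0, 0, 0, 0, -0.035]
}}

```text
time_s: 2.1
ee_pos: [0.2991, -0.2005, 0.4024]
eef_rot: [-3.142, 0.0, 1.295]
force: [0.3, -0.3, 1.0]
grip_width: 0.0004
grip_force: 0.0
```

Call:
{"name": "shift_gripper", "arguments": {
  "rows": [0, 0, 0, 0, 0, -0.035, 0, 0, 0, 0, 0, -0.035, 0, 0, 0, 0, 0, -0.035, 0, 0, 0, 0, 0, -0.035, 0, 0, 0, 0, 0, -0.035, 0, 0, 0, 0, 0, -0.035, 0, 0, 0, 0, 0, 0]
}}

```text
time_s: 2.8
ee_pos: [0.2991, -0.2005, 0.4024]
eef_rot: [-3.142, -0.0, 2.131]
force: [0.0, -0.2, 0.3]
grip_width: 0.0003
grip_force: 0.0
```

Converted, 0.046 m is 0.92, 0.045 m is 0.9, -0.015 rad / 4 = -0.0038.

Call:
{"name": "shift_gripper", "arguments": {
  "rows": [-0.06, 0.9, 0, 0, 0, -0.0038, -0.06, 0.9, 0, 0, 0, 0, -0.06, 0.9, 0, 0, 0, 0, -0.06, 0.9, 0, 0, 0, 0, -0.06, 0.9, 0, 0, 0, 0, -0.06, 0.9, 0, 0, 0, 0, -0.06, 0.9, 0, 0, 0, 0, -0.04, 0.92, 0, 0, 0, 0, 0, 0, 0, 0, 0, 0]
}}

```text
time_s: 3.7
ee_pos: [0.6183, -0.0222, 0.3984]
eef_rot: [-3.137, -0.004, 2.142]
force: [-0.5, -0.7, -0.8]
grip_width: 0.0004
grip_force: 0.0
```

Run:
```python
from h import *
o=ctrl.get_obs();p,y=o["ee_pos"],o["eef_rot"][2];R=np.array([[np.cos(y),np.sin(y)],[np.sin(y),-np.cos(y)]])
c=np.array([.5806,-.0250]);rel=R.T@(p[:2]-c);print("rel",rel,p)
f=np.radians(120-30*np.arange(13));q=.0345*np.c_[np.cos(f),np.sin(f)]
print("to start",q[0]-rel);print(np.diff(q,axis=0))
a=C["side"]["pixels"][60:280,200:420];cv2.imwrite("pics/s2.png",cv2.resize(a,None,fx=2.7,fy=2.7,interpolation=cv2.INTER_CUBIC))
```

```text
rel [-0.0184  0.0298] [ 0.6156 -0.0244  0.4011]
to start [0.0012 0.0001]
[[ 0.0172  0.0046]
 [ 0.0173 -0.0046]
 [ 0.0126 -0.0126]
 [ 0.0046 -0.0172]
 [-0.0046 -0.0172]
 [-0.0126 -0.0126]
 [-0.0173 -0.0046]
 [-0.0172  0.0046]
 [-0.0126  0.0126]
 [-0.0046  0.0172]
 [ 0.0046  0.0173]
 [ 0.0126  0.0126]]
```

View pics/s2.png

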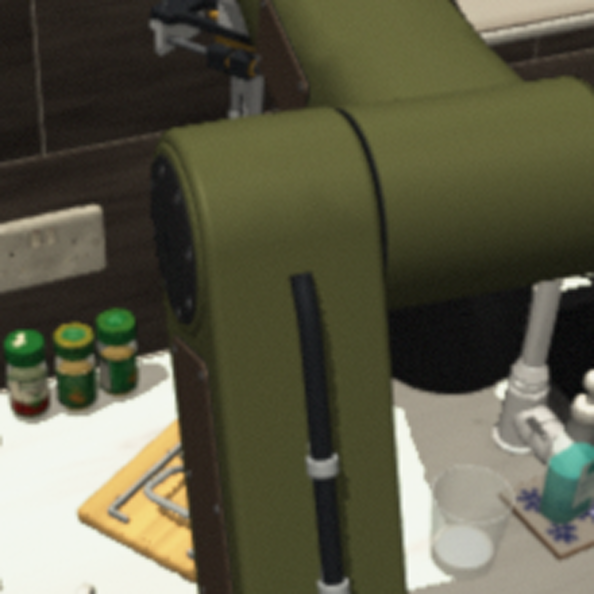

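The arm hides the wheel in the side view; the bow and beaker are unmoved. I'll descend into the gap in stages and watch the force.

Converted, 0.04 m is 0.8, 0.03 m is 0.6.

Call:
{"name": "shift_gripper", "arguments": {
  "rows": [0.02, 0, 0.8, 0, 0, 0, 0, 0, 0.8, 0, 0, 0, 0, 0, 0.6, 0, 0, 0, 0, 0, 0.4, 0, 0, 0, 0, 0, 0, 0, 0, 0]
}}

```text
time_s: 4.3
ee_pos: [0.6132, -0.0247, 0.2709]
eef_rot: [-3.139, -0.002, 2.141]
force: [-0.2, 0.0, 0.6]
grip_width: 0.0005
grip_force: 0.0
```

Call:
{"name": "shift_gripper", "arguments": {
  "rows": [0, 0, 0.3, 0, 0, 0, 0, 0, 0.3, 0, 0, 0, 0, 0, 0, 0, 0, 0]
}}

```text
time_s: 4.6
ee_pos: [0.6141, -0.0244, 0.2428]
eef_rot: [-3.141, -0.0, 2.142]
force: [0.4, 0.5, 0.0]
grip_width: 0.0002
grip_force: 0.0
```

Call:
{"name": "shift_gripper", "arguments": {
  "rows": [0, 0, 0.26, 0, 0, 0, 0, 0, 0, 0, 0, 0, 0, 0, 0, 0, 0, 0]
}}

```text
time_s: 4.9
ee_pos: [0.6147, -0.024, 0.23]
eef_rot: [3.141, 0.0, 2.143]
force: [-0.2, -1.2, -1.4]
grip_width: 0.0002
grip_force: 0.0
```

Converted, 0.0086 m is 0.172, -0.0063 m is -0.126.

Call:
{"name": "shift_gripper", "arguments": {
  "rows": [0.172, 0.046, 0, 0, 0, 0, 0.172, 0.046, 0, 0, 0, 0, 0.172, -0.046, 0, 0, 0, 0, 0.172, -0.046, 0, 0, 0, 0, 0.126, -0.126, -0.014, 0, 0, 0, 0.126, -0.126, -0.014, 0, 0, 0, 0, 0, 0, 0, 0, 0]
}}

```text
time_s: 5.6
ee_pos: [0.5778, 0.0093, 0.2313]
eef_rot: [3.141, -0.0, 2.144]
force: [-0.2, 0.8, 0.2]
grip_width: 0.0007
grip_force: 0.0
```

Run:
```python
from h import *
a=C["top"]["pixels"][100:280,210:390];cv2.imwrite("pics/t2.png",cv2.resize(a,None,fx=3.3,fy=3.3,interpolation=cv2.INTER_CUBIC))
o=ctrl.get_obs();print(o["ee_pos"],o["force"])
```

```text
[0.5783 0.0089 0.231 ] [-0.5627  0.802  -0.9858]
```

View pics/t2.png

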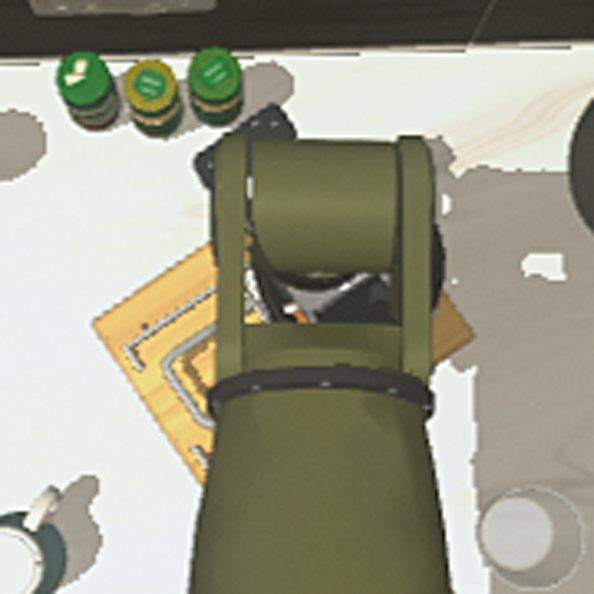

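Converted, -0.0173 m is -0.346, -0.0172 m is -0.344.

Call:
{"name": "shift_gripper", "arguments": {
  "rows": [0.092, -0.344, -0.026, 0, 0, 0, -0.092, -0.344, -0.026, 0, 0, 0, -0.252, -0.252, -0.026, 0, 0, 0, -0.346, -0.092, -0.026, 0, 0, 0, -0.344, 0.092, -0.026, 0, 0, 0, -0.252, 0.252, -0.026, 0, 0, 0, 0, 0, 0, 0, 0, 0]
}}

```text
time_s: 6.4
ee_pos: [0.5829, -0.0608, 0.238]
eef_rot: [-3.141, -0.001, 2.143]
force: [0.1, 0.1, -0.6]
grip_width: 0.0007
grip_force: 0.0
```

Call:
{"name": "shift_gripper", "arguments": {
  "rows": [-0.092, 0.344, -0.026, 0, 0, 0, 0.092, 0.346, -0.026, 0, 0, 0, 0.252, 0.252, -0.026, 0, 0, 0, 0.344, 0.092, -0.026, 0, 0, 0, 0.346, -0.092, -0.026, 0, 0, 0, 0.252, -0.252, -0.026, 0, 0, 0, 0, 0, 0, 0, 0, 0]
}}

```text
time_s: 7.1
ee_pos: [0.5773, 0.0103, 0.2472]
eef_rot: [3.141, 0.0, 2.145]
force: [0.0, -0.4, 0.6]
grip_width: 0.0002
grip_force: 0.0
```

Call:
{"name": "shift_gripper", "arguments": {
  "rows": [0, 0, 0, 0, 0, 0]
}}

```text
time_s: 7.2
ee_pos: [0.5785, 0.0094, 0.2468]
eef_rot: [3.141, 0.0, 2.144]
force: [-0.3, 0.1, 0.0]
grip_width: 0.0004
grip_force: 0.0
```

Converted, -0.0173 m is -0.346, -0.0172 m is -0.344.

Call:
{"name": "shift_gripper", "arguments": {
  "rows": [0.092, -0.344, -0.026, 0, 0, 0, -0.092, -0.344, -0.026, 0, 0, 0, -0.252, -0.252, -0.026, 0, 0, 0, -0.346, -0.092, -0.026, 0, 0, 0]
}}

```text
time_s: 7.6
ee_pos: [0.5513, -0.044, 0.2518]
eef_rot: [3.141, -0.002, 2.145]
force: [-0.5, -0.0, 0.7]
grip_width: 0.0009
grip_force: 0.0
```

Call:
{"name": "shift_gripper", "arguments": {
  "rows": [-0.344, 0.092, -0.026, 0, 0, 0, -0.252, 0.252, -0.026, 0, 0, 0, -0.092, 0.344, -0.026, 0, 0, 0, 0.092, 0.346, -0.026, 0, 0, 0, 0.252, 0.252, -0.026, 0, 0, 0, 0, 0, 0, 0, 0, 0, 0, 0, 0, 0, 0, 0]
}}

```text
time_s: 8.3
ee_pos: [0.6147, -0.0235, 0.2581]
eef_rot: [3.142, -0.0, 2.145]
force: [-0.0, -0.2, 0.0]
grip_width: 0.0007
grip_force: 0.0
```

Converted, -0.04 m is -0.8, -0.03 m is -0.6.

Call:
{"name": "shift_gripper", "arguments": {
  "rows": [-0.12, -0.08, 0, 0, 0, 0, 0, 0, -0.6, 0, 0, 0, 0, 0, -0.8, 0, 0, 0, 0, 0, -0.8, 0, 0, 0, 0, 0, -0.8, 0, 0, 0, 0, 0, 0, 0, 0, 0]
}}

```text
time_s: 8.9
ee_pos: [0.6148, -0.0321, 0.4142]
eef_rot: [3.135, 0.006, 2.143]
force: [0.5, 0.0, 0.4]
grip_width: 0.0004
grip_force: 0.0
```

Call:
{"name": "shift_gripper", "arguments": {
  "rows": [0.16, -0.834, 0, 0, 0, 0, 0.16, -0.834, 0, 0, 0, 0, 0.16, -0.834, 0, 0, 0, 0, 0.16, -0.834, 0, 0, 0, 0, 0.16, -0.834, 0, 0, 0, 0, 0.16, -0.834, 0, 0, 0, 0, 0.16, -0.834, 0, 0, 0, 0, 0.16, -0.834, 0, 0, 0, 0]
}}

```text
time_s: 9.7
ee_pos: [0.2977, -0.1586, 0.4076]
eef_rot: [3.142, 0.0, 2.144]
force: [0.5, -1.3, 1.3]
grip_width: 0.0008
grip_force: 0.0
```

Call:
{"name": "shift_gripper", "arguments": {
  "rows": [-0.566, -0.706, 0, 0, 0, 0, -0.566, -0.706, 0, 0, 0, 0, -0.566, -0.706, 0, 0, 0, 0, -0.566, -0.706, 0, 0, 0, 0, -0.566, -0.706, 0, 0, 0, 0, -0.566, -0.706, 0, 0, 0, 0, -0.566, -0.706, 0, 0, 0, 0, 0, 0, 0, 0, 0, 0]
}}

```text
time_s: 10.5
ee_pos: [0.197, -0.4619, 0.4057]
eef_rot: [3.141, -0.004, 2.14]
force: [0.3, 0.7, -0.3]
grip_width: 0.0002
grip_force: 0.0
```

Run:
```python
from h import *
s=C["side"]["pixels"][140:280,225:345];t=C["top"]["pixels"][140:260,230:370]
s=cv2.resize(s,(390,455),interpolation=cv2.INTER_CUBIC);t=cv2.resize(t,(410,351),interpolation=cv2.INTER_CUBIC)
im=np.zeros((455,800,3),np.uint8);im[:,:390]=s;im[:351,390:]=t;cv2.imwrite("pics/c3.png",im)
```

```text
(no output)
```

View pics/c3.png

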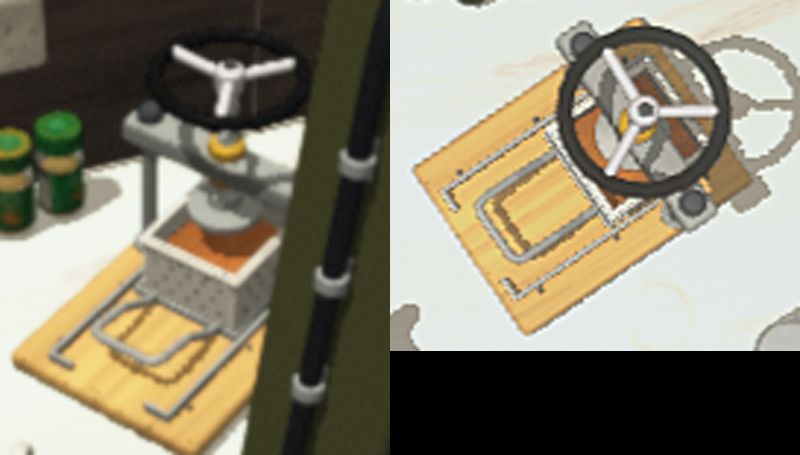

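The foot stands visibly clear above the mould: hub at (231,70) in the side crop and (646,110) in the top crop. Checking its height by triangulation, along with the bow.

Run:
```python
from h import *
S=lambda x,y:(225+x/3.25-.4,140+y/3.25-.4)
T=lambda x,y:(230+(x-390)/2.929-.4,140+y/2.925-.4)
print("hub",*tri(S(231,68),T(646,110)))
print("bow",*tri(S(121,349),T(500,233)))
print(ctrl.get_obs()["ee_pos"])
```

```text
hub [ 0.5796 -0.0252  0.2647] [np.float64(0.00025334336197630305), np.float64(0.0002533433619763101)]
bow [0.4959 0.1031 0.0594] [np.float64(0.00304440415944697), np.float64(0.0030444041594470004)]
[ 0.1995 -0.458   0.4083]
```

Converted, 0.0349 m is 0.698, 0.0307 m is 0.614.

Call:
{"name": "shift_gripper", "arguments": {
  "rows": [0.614, 0.698, 0, 0, 0, 0, 0.614, 0.698, 0, 0, 0, 0, 0.614, 0.698, 0, 0, 0, 0, 0.614, 0.698, 0, 0, 0, 0, 0.614, 0.698, 0, 0, 0, 0, 0.614, 0.698, 0, 0, 0, 0, 0.614, 0.698, 0, 0, 0, 0, 0.614, 0.698, 0, 0, 0, 0]
}}

```text
time_s: 11.5
ee_pos: [0.3003, -0.0983, 0.4086]
eef_rot: [3.14, 0.002, 2.145]
force: [1.6, 0.1, -0.7]
grip_width: 0.0003
grip_force: 0.0
```

Call:
{"name": "shift_gripper", "arguments": {
  "rows": [0.152, 0.912, 0, 0, 0, 0, 0.152, 0.912, 0, 0, 0, 0, 0.152, 0.912, 0, 0, 0, 0, 0.152, 0.912, 0, 0, 0, 0, 0.152, 0.912, 0, 0, 0, 0, 0.152, 0.912, 0, 0, 0, 0, 0, 0, 0, 0, -0.0313, 0, 0, 0, 0, 0, -0.0313, 0, 0, 0, 0, 0, 0, 0]
}}

```text
time_s: 12.4
ee_pos: [0.505, 0.0878, 0.4085]
eef_rot: [3.141, 0.253, 2.148]
force: [-0.6, -0.4, 0.3]
grip_width: 0.0003
grip_force: 0.0
```

Add to h.py:
```python
from scipy.spatial.transform import Rotation as Ro
def togo(w):
    o=ctrl.get_obs();return Ro.from_euler("xyz",o["eef_rot"]).inv().apply(np.array(w)-o["ee_pos"]),o["ee_pos"],o["eef_rot"]
```

Run:
```python
from h import *
for z in (.11,.067): print(*togo([.5053,.0872,z]))
print("handle",atz("top",(225,248),.05),atz("side",(233,282),.05))
```

```text
[ 0.0738 -0.      0.2896] [0.5053 0.0866 0.4088] [3.1404 0.2478 2.1454]
[ 0.0843 -0.0001  0.3313] [0.5053 0.0866 0.4088] [3.1404 0.2478 2.1454]
handle [0.4186 0.2198 0.05  ] [0.4125 0.2186 0.05  ]
```

Converted, 0.042 m is 0.84, 0.041 m is 0.82.

Call:
{"name": "shift_gripper", "arguments": {
  "rows": [0.21, 0, 0.82, 0, 0, 0, 0.21, 0, 0.82, 0, 0, 0, 0.21, 0, 0.82, 0, 0, 0, 0.21, 0, 0.82, 0, 0, 0, 0.21, 0, 0.84, 0, 0, 0, 0.21, 0, 0.84, 0, 0, 0, 0.21, 0, 0.84, 0, 0, 0, 0, 0, 0, 0, 0, 0]
}}

```text
time_s: 13.3
ee_pos: [0.5041, 0.0841, 0.1048]
eef_rot: [-3.134, 0.245, 2.143]
force: [0.1, 0.2, 0.8]
grip_width: 0.0004
grip_force: 0.0
```

Call:
{"name": "shift_gripper", "arguments": {
  "rows": [0.052, 0, 0.2, 0, 0, 0, 0.052, 0, 0.2, 0, 0, 0, 0.052, 0, 0.2, 0, 0, 0, 0.052, 0, 0.2, 0, 0, 0, 0, 0, 0, 0, 0, 0, 0, 0, 0, 0, 0, 0]
}}

```text
time_s: 13.9
ee_pos: [0.5065, 0.0855, 0.0678]
eef_rot: [-3.142, 0.25, 2.144]
force: [0.6, 0.1, 0.1]
grip_width: 0.0009
grip_force: 0.0
```

Run:
```python
from h import *
print(*togo([.5053,.0872,.067]))
s=C["side"]["pixels"][190:290,220:345];t=C["top"]["pixels"][140:290,200:330]
s=cv2.resize(s,(400,320),interpolation=cv2.INTER_CUBIC);t=cv2.resize(t,(400,461),interpolation=cv2.INTER_CUBIC)
im=np.zeros((461,800,3),np.uint8);im[:320,:400]=s;im[:,400:]=t;cv2.imwrite("pics/c4.png",im)
```

```text
[ 0.0023 -0.0002  0.0006] [0.5066 0.0856 0.0681] [3.1409 0.2502 2.1437]
```

View pics/c4.png

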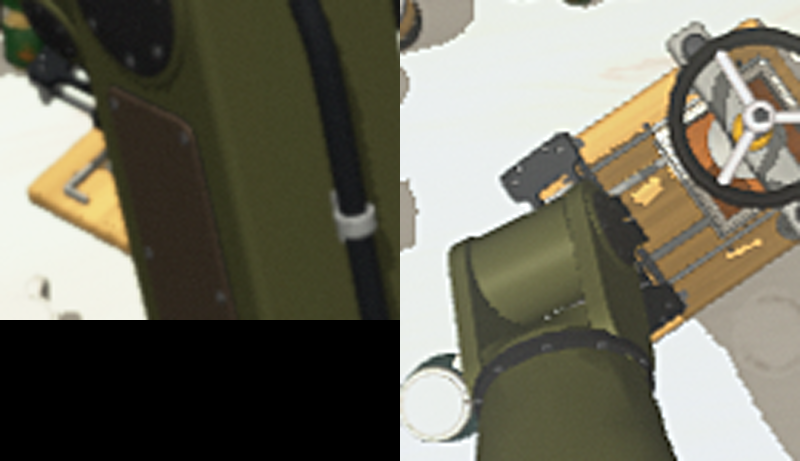

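Fingers are inside the bow with no contact, well clear of the wheel; the mug is outside their path. Pulling slowly now.

Converted, 0.0039 m is 0.078, -0.001 m is -0.02.

Call:
{"name": "shift_gripper", "arguments": {
  "rows": [0.078, 0, -0.02, 0, 0, 0, 0.078, 0, -0.02, 0, 0, 0, 0.078, 0, -0.02, 0, 0, 0, 0.078, 0, -0.02, 0, 0, 0, 0.078, 0, -0.02, 0, 0, 0, 0.078, 0, -0.02, 0, 0, 0]
}}

```text
time_s: 14.6
ee_pos: [0.4933, 0.106, 0.0678]
eef_rot: [3.141, 0.25, 2.144]
force: [1.5, -2.6, 0.2]
grip_width: 0.0002
grip_force: 2.0
```

Call:
{"name": "shift_gripper", "arguments": {
  "rows": [0.116, 0, -0.03, 0, 0, 0, 0.116, 0, -0.03, 0, 0, 0, 0.116, 0, -0.03, 0, 0, 0, 0.116, 0, -0.03, 0, 0, 0, 0.116, 0, -0.03, 0, 0, 0, 0.116, 0, -0.03, 0, 0, 0, 0.116, 0, -0.03, 0, 0, 0, 0.116, 0, -0.03, 0, 0, 0]
}}

```text
time_s: 15.4
ee_pos: [0.467, 0.1465, 0.0678]
eef_rot: [-3.142, 0.25, 2.144]
force: [2.1, -3.7, 0.5]
grip_width: 0.0005
grip_force: 2.1
```

Call:
{"name": "shift_gripper", "arguments": {
  "rows": [0.116, 0, -0.03, 0, 0, 0, 0.116, 0, -0.03, 0, 0, 0, 0.116, 0, -0.03, 0, 0, 0, 0.116, 0, -0.03, 0, 0, 0, 0.116, 0, -0.03, 0, 0, 0, 0.078, 0, -0.02, 0, 0, 0]
}}

```text
time_s: 16.0
ee_pos: [0.4486, 0.1751, 0.0679]
eef_rot: [3.142, 0.25, 2.144]
force: [2.4, -1.9, -0.2]
grip_width: 0.0004
grip_force: 1.7
```

Call:
{"name": "shift_gripper", "arguments": {
  "rows": [0.038, 0, -0.01, 0, 0, 0, 0.038, 0, -0.01, 0, 0, 0, 0.038, 0, -0.01, 0, 0, 0]
}}

```text
time_s: 16.3
ee_pos: [0.4456, 0.1796, 0.0679]
eef_rot: [-3.141, 0.25, 2.144]
force: [2.8, -2.1, -1.0]
grip_width: 0.0006
grip_force: 1.4
```

Converted, 0.0019 m is 0.038, -0.0005 m is -0.01.

Call:
{"name": "shift_gripper", "arguments": {
  "rows": [0.038, 0, -0.01, 0, 0, 0, 0.038, 0, -0.01, 0, 0, 0]
}}

```text
time_s: 16.5
ee_pos: [0.4434, 0.1829, 0.0679]
eef_rot: [-3.141, 0.25, 2.144]
force: [1.0, -2.8, -1.1]
grip_width: 0.0002
grip_force: 1.2
```

Call:
{"name": "shift_gripper", "arguments": {
  "rows": [0.03, 0, -0.008, 0, 0, 0, 0, 0, 0, 0, 0, 0]
}}

```text
time_s: 16.7
ee_pos: [0.4426, 0.1843, 0.068]
eef_rot: [3.142, 0.25, 2.144]
force: [1.2, -1.5, -1.3]
grip_width: 0.0005
grip_force: 0.7
```

Converted, 0.0015 m is 0.03, -0.0004 m is -0.008.

Call:
{"name": "shift_gripper", "arguments": {
  "rows": [0.03, 0, -0.008, 0, 0, 0, 0.03, 0, -0.008, 0, 0, 0]
}}

```text
time_s: 16.9
ee_pos: [0.4424, 0.1863, 0.0685]
eef_rot: [3.139, 0.252, 2.144]
force: [19.4, -14.2, -8.4]
grip_width: 0.0008
grip_force: 10.0
```

Call:
{"name": "shift_gripper", "arguments": {
  "rows": [0.03, 0, -0.008, 0, 0, 0, 0, 0, 0, 0, 0, 0]
}}

```text
time_s: 17.1
ee_pos: [0.4423, 0.1865, 0.0685]
eef_rot: [3.14, 0.254, 2.144]
force: [24.3, -20.1, -9.0]
grip_width: 0.0003
grip_force: 13.5
```

Force rose to about 30 N along the pull, so the mould has met the stops. Backing off and rising.

Converted, -0.005 m is -0.1, -0.004 m is -0.08.

Call:
{"name": "shift_gripper", "arguments": {
  "rows": [-0.1, 0, 0.026, 0, 0, 0, -0.1, 0, 0.026, 0, 0, 0, -0.08, 0, 0.02, 0, 0, 0, 0, 0, 0, 0, 0, 0]
}}

```text
time_s: 17.5
ee_pos: [0.4481, 0.1757, 0.068]
eef_rot: [-3.142, 0.25, 2.143]
force: [0.2, 0.1, 0.6]
grip_width: 0.0007
grip_force: 0.0
```

Call:
{"name": "shift_gripper", "arguments": {
  "rows": [-0.1, 0, -0.388, 0, 0, 0, -0.148, 0, -0.58, 0, 0, 0, -0.198, 0, -0.776, 0, 0, 0, -0.198, 0, -0.776, 0, 0, 0, -0.198, 0, -0.776, 0, 0, 0, -0.198, 0, -0.776, 0, 0, 0, -0.198, 0, -0.776, 0, 0, 0, 0, 0, 0, 0, 0.0313, 0, 0, 0, 0, 0, 0.0313, 0, 0, 0, 0, 0, 0, 0]
}}

```text
time_s: 18.5
ee_pos: [0.4485, 0.1751, 0.3184]
eef_rot: [3.141, -0.003, 2.142]
force: [0.0, -0.9, -1.1]
grip_width: 0.0005
grip_force: 0.0
```

Run:
```python
from h import *
print(*togo([.3,-.13,.38]),*togo([.2,-.46,.38]))
```

```text
[-0.1769 -0.2899 -0.0614] [0.4481 0.1755 0.3179] [-3.1408  0.0024  2.1426] [-0.4003 -0.5526 -0.0607] [0.4481 0.1755 0.3179] [-3.1408  0.0024  2.1426]
```

Converted, -0.045 m is -0.9, -0.036 m is -0.72.

Call:
{"name": "shift_gripper", "arguments": {
  "rows": [0, 0, -0.9, 0, 0, 0, 0, 0, -0.7, 0, 0, 0, -0.44, -0.72, 0, 0, 0, 0, -0.44, -0.72, 0, 0, 0, 0, -0.44, -0.72, 0, 0, 0, 0, -0.44, -0.72, 0, 0, 0, 0, -0.44, -0.72, 0, 0, 0, 0, -0.44, -0.72, 0, 0, 0, 0, -0.44, -0.72, 0, 0, 0, 0, -0.44, -0.72, 0, 0, 0, 0]
}}

```text
time_s: 19.6
ee_pos: [0.3002, -0.129, 0.3981]
eef_rot: [-3.14, 0.002, 2.145]
force: [1.1, -0.9, -0.1]
grip_width: 0.0004
grip_force: 0.0
```

Call:
{"name": "shift_gripper", "arguments": {
  "rows": [-0.56, -0.66, 0, 0, 0, 0, -0.56, -0.66, 0, 0, 0, 0, -0.56, -0.66, 0, 0, 0, 0, -0.56, -0.66, 0, 0, 0, 0, -0.56, -0.66, 0, 0, 0, 0, -0.56, -0.66, 0, 0, 0, 0, -0.56, -0.66, 0, 0, 0, 0, -0.56, -0.66, 0, 0, 0, 0, 0, 0, 0, 0, 0, 0]
}}

```text
time_s: 20.5
ee_pos: [0.2, -0.4622, 0.396]
eef_rot: [-3.139, -0.004, 2.141]
force: [-0.5, 0.6, 0.1]
grip_width: 0.0005
grip_force: 0.0
```

Run:
```python
from h import *
s=C["side"]["pixels"][140:340,195:345];t=C["top"]["pixels"][130:290,190:400]
s=cv2.resize(s,(390,520),interpolation=cv2.INTER_CUBIC);t=cv2.resize(t,(410,312),interpolation=cv2.INTER_CUBIC)
im=np.zeros((520,800,3),np.uint8);im[:,:390]=s;im[:312,390:]=t;cv2.imwrite("pics/c5.png",im)
```

```text
(no output)
```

View pics/c5.png

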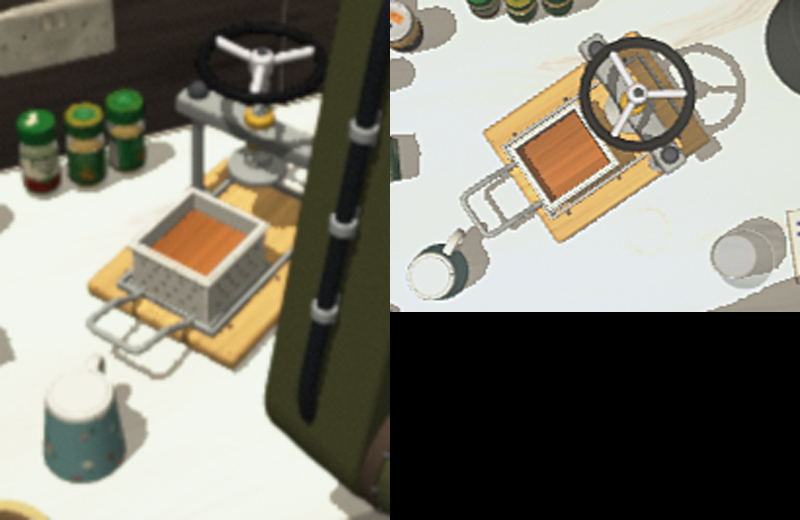

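The mould lies flat against the stops, with its bow bar at about (475,217) in the top crop. The foot is up, the mug and beaker stand where they were, and the arm is clear.

```bash
python3 -c "
from station import ctrl
print(ctrl.hand_in())"
```

```text
the job is handed in; nothing more can be done
None
```

I wound the press foot up (stem at about 33 mm, roughly 1 cm above the mould's rim), drew the mould flat to the front stops by its bow, and handed the job in at about 20.6 s. No verdict came back; the mug and beaker looked undisturbed in the last picture, but I never located the honey jar in the images.

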